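# Unbolt the sample tray and push it home

## Robot

A 7-joint arm with a two-finger parallel gripper is mounted at the origin on a cart in front of the work surface, level with it; the furniture and walls round the work are solid. World frame = base frame: x ahead of the robot, y to its left, z up, the work surface at z = 0. Lengths are in m, angles in rad, forces in N, time in s.
With the tool pointing down it reaches from about 0.425 to 0.875 m from the base axis. Payload 4.7 kg.
Tool frame: the origin (TCP) lies at the very end of the fingers, on their centre line; the grasp point (between the pads) lies 19 mm behind it; z points along the fingers, y is the line along which they close (so a half turn about z gives the same grasp; the last joint's range is limited). The gripper opens to 85 mm and grips with 20 to 120 N. Pads are 22 mm wide; open, the fingers measure 114 mm over their backs; the gripper's body (76 mm by 85 mm) begins 54 mm behind the grasp point. The pads swing forward as they close: fully open they stand 13 mm farther back than shut.
Start: joints at [-1.308, 0.321, -0.07, 1.45, 0.023, 1.371, -0.057], TCP at [0.16, 0.63, 0.231] pointing down, gripper open.
Joint ranges: [-2.86, 2.86], [-0.3, 2.09], [-1.38, 1.24], [0.06, 2.45], [-1.56, 4.7], [0.09, 2.05], [-2.69, 2.69]. Speed limits (rad/s): [2.57, 2.57, 3.14, 3.14, 3.14, 3.14, 3.14].

## Interface

Orientations are given as a unit quaternion [x, y, z, w].
In Python, from station import sensors, optics, ctrl gives the robot as it stands.
- The arm moves only by the tool play_rows, never from a script. Its argument "moves" is a list that holds one entry, the list of rows, each a list of 6 numbers: the shift along the tool's x, y, z scaled (see below), then the turn, a rotation vector about the tool's x, y, z scaled (see below). In form: [[[x, y, z, ax, ay, az], ...]]. A call has 1 to 12 rows; each row is the pose to reach, as a shift and turn from the pose commanded when the call began, along the tool's axes at that moment; what a row does not reach only later rows make up. The controller multiplies each number of a shift by 0.25 m and each number of a turn by 60 degrees. A row lasts 1/10 s, in which the tool goes at most 50 mm and 8.59 degrees, less where a joint would pass 70% of its speed; a pose out of reach is approached as far as the arm can. A call with a number of a shift or a turn outside -1 to 1 is refused whole. A call with a gripper value outside its range is refused whole. "gripper" is the opening, from -1 (shut) to 1 (fully open), so that 0 is half open, set as the call begins (left out, the last holds). The fingers move at their own pace and stop on an object; the grip force is fixed at half the most. Time passes only in rows, so rows that repeat a pose let the fingers close. It gives the time, the measured TCP pose, the force, the opening and the grip force at its end, in the units of the state.
- sensors.read_state(): the state, without advancing time (a new reading comes with each control period).
- optics.snapshot(name): name is "scene" or "top" or "wrist"; returns the picture (400x640x3 uint8, red, green, blue); there is no depth.
- optics.camera_info(name): a dict with "fovy" (degrees; the focal length in pixels is half the picture's height over the tangent of half this angle, whatever the lens; pixels are square), "cx", "cy" (the principal point, pixels), "origin" and "rotation" of the camera in the world. Camera axes: x right, y up, looking along -z (the intrinsics and any distortion apply to the point x, -y, -z); pixel columns grow to the right and rows downward; lengths in m; the calibration is good to about 2 mm. A picture is of the moment at which its call begins: read the wrist's pose just before it. camera_info takes no time and is no camera call; for the wrist camera it gives the pose at the moment of the call.
- ctrl.finish_job(): hands the job in; it is judged then, once.
The state is a dict: "t": time; "joint_positions": joint angles; "joint_vel": joint speeds; "joint_torque": joint torques, N m; "tool_pos": TCP position; "ee_rot": TCP orientation; "ft_force": force on the tool from outside, world axes, zero at the start; "moment": the same for the moment, N m; "grip_width": finger opening in m; "gripper_force": force on a finger pad.
Only numpy, scipy, OpenCV 4.12 (cv2) and the standard library are available. Lean on these libraries where they do the work, as an engineer would, in place of code of your own. Each camera call takes 0.05 s, during which the arm holds its last target. There are 200 camera calls.

## Task

Unlock the sample tray on its docking station: hold the spring catch's press bar down with one fingertip and, while it is down, push the bolt's thumbpiece with the other fingertip until the bolt is fully drawn out of the tray; then let go so that the catch springs up again and locks the bolt open. After that push the tray, with the fingers against the outside of its front wall, straight away along its rails to the rear stop. Grasp and lift nothing, and leave the tin, the pipe tee and the spool beside the station where they are.

Things in the scene. Friction and masses are not known exactly. Their poses are not given: they have to be found in the camera images.
- station: Fixed aluminium docking plate 200 (x) x 260 (y) x 10 mm on the bench. Origin: centre of its underside; x points away from the robot, y left, z up ('station' frame, mm). Right: bolt along y at x -20, press bar parallel in front of it at x -80. Left: tray between rails 22 mm high. Two bridges over the bolt at y +19 and -75, 46 mm high; nothing on the right is higher but press bar and thumbpiece.
- bolt_travel (a joint): Travel (m) of the steel slide bolt towards station -y (right). 0 = locked: its tongue passes a gap in the tray's right wall and stops the tray. 0.040 = fully drawn, hard stop. About 2 N friction; stays where left. Starts at 0 to 0.002. With the catch up it is blocked after 3 mm; it locks open when the catch is let up with the bolt drawn 37 to 40 mm.
- bolt: The steel slide bolt, a bar 14 mm wide and 38 mm high along y, with its thumbpiece: an upright blade 28 (x) x 8 (y) mm, top 89 mm above the bench; pushing the blade slides the bolt. Its frame is the station's frame shifted by the bolt's travel; the blade stands at x -20, y -20 of it (the origin is not on the bolt).
- thumb_face (a point): Centre of the thumbpiece's left (+y) face, 71 mm above the bench; push this face towards station -y. It moves with the bolt. It lies 60 mm behind (station +x) the line of the press bar.
- catch_travel (a joint): How far (m) the spring catch is pressed down: 0 = up, 0.010 = bottom stop. Spring force 2 N at the top, 6 N at the bottom. Its tooth leaves the bolt's notch at 0.005: hold it at 0.006 to 0.010 while sliding the bolt. Let go in between, it rests under the bolt at 0.005; it comes up fully only at either end of the bolt's travel.
- catch: The spring catch, pressed on its press bar, dark steel with fine cross ribs, 24 (x) x 110 (y) x 6 mm, level; top 64 mm above the bench when up, 54 mm fully pressed. Spans station y -80 to +30, so a fingertip can slide along it while the bolt moves 40 mm. Its frame is the station's, lowered by the catch's travel (origin not on the bar).
- bar_top (a point): Centre of the press bar's top (station -80, -25, 64 when up). It sinks with the bar.
- tray: Loose grey tray 110 (x) x 86 (y) x 35 mm, about 0.25 kg, three capped vials fixed in a white block (top about 56 mm over its underside). Origin: centre of its underside; axes as station. Lies on the plate, 10 mm above the bench, 2 mm play to each rail. Starts at station x -35, y +75; at the rear stop it is at x +25 (60 mm further). Unbolted it slides with 1 to 5 N.
- tray_front (a point): Middle of the outside of the tray's front wall, 20 mm above the tray's underside (30 mm above the bench); push here towards station +x.
- tin: Round septa tin, 65 mm across, 26 mm high, loose on the bench right of the station; leave alone. Origin: centre of its underside.
- tee: Brass pipe tee, 33 x 56 x 16 mm, loose on the bench right of the station; leave alone. Origin: centre of its underside.
- spool: White solder spool, 50 mm across, 30 mm high, loose on the bench left of the station; leave alone. Origin: centre of its underside.
Mind the look-alikes: they are no part of the job. Of the things that look like the tray, the larger one is meant.

How it is judged:
By the outcome, as a careful person would: the job done as asked, in the order asked, and still so for the second after the job is handed in, with the robot touching nothing.
It also fails if it takes over 51 s, if anything falls off the work surface, if the arm or the gripper's body presses on something with over 40 N, if the wrist force passes 120 N, or if a joint passes its speed limit or range.

## Working session

There is one attempt and no reset: what is moved stays moved. The work goes in short steps, Python scripts to look and compute and a tool call to move; the robot and the scene stay as the last step left them, time stands still between calls to the robot, and variables do not carry over. Pictures are saved under pics/ and viewed, at most 10 in all, crops included, and the job is handed in when it is done.

Besides the shell and the picture viewer there is one more tool, called after ">>>" as name(argument=value, ...) on one line, values as JSON. play_rows: Moves the arm, as the interface text tells. Shifts and turns lie within -1 to 1; 1 stands for 0.25 m of shift or 60 degrees of turn. Its arguments: {"type":"object","properties":{"moves":{"type":"array"},"gripper":{"type":"number"}},"required":["moves"]}

```bash
ls; mkdir -p pics; python3 - <<'E'
from station import sensors, optics, ctrl
import cv2
s=sensors.read_state()
print({k:s[k] for k in('t','tool_pos','ee_rot','ft_force','grip_width')})
for n in("scene","top","wrist"):
    i=optics.camera_info(n);print(n,i)
    im=optics.snapshot(n);cv2.imwrite(f"pics/{n}0.png",im[:,:,::-1])
E
```

```text
pics
{'t': 0.0, 'tool_pos': array([0.1599215 , 0.62945256, 0.23020929]), 'ee_rot': array([ 1.24028764e-01,  9.92278147e-01, -9.68708860e-04, -7.21205394e-05]), 'ft_force': array([ 0.16564332,  0.34123425, -0.23203976]), 'grip_width': 0.08525466822563793}
scene {'fovy': 48.794815579620206, 'cx': 327.44703439625965, 'cy': 207.36198331507683, 'origin': array([ 0.02617152, -0.58712968,  0.49605264]), 'rotation': array([ 0.47099778, -0.17958245, -0.28926091,  0.8137809 ])}
top {'fovy': 50.583364688397026, 'cx': 319.5635467383505, 'cy': 200.35557319426067, 'origin': array([ 0.42999257, -0.00180575,  0.92235331]), 'rotation': array([ 0.03750078, -0.04231313, -0.70493974,  0.70701008])}
wrist {'fovy': 58.53945077843812, 'cx': 311.1348694497753, 'cy': 197.32279607688014, 'origin': array([0.09564793, 0.64608721, 0.37320783]), 'rotation': array([-0.10394408, -0.07971436,  0.60890509,  0.78235276])}
```

View pics/top0.png

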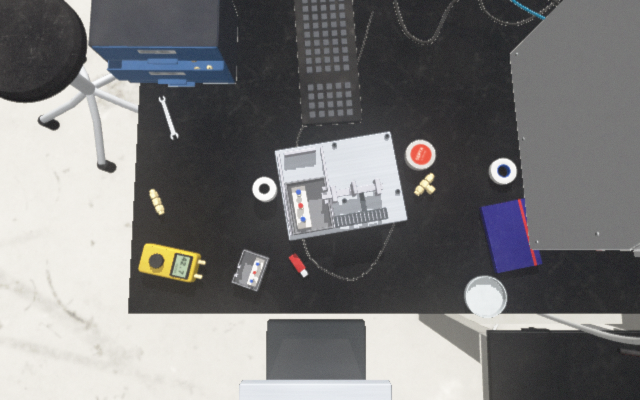

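View pics/scene0.png

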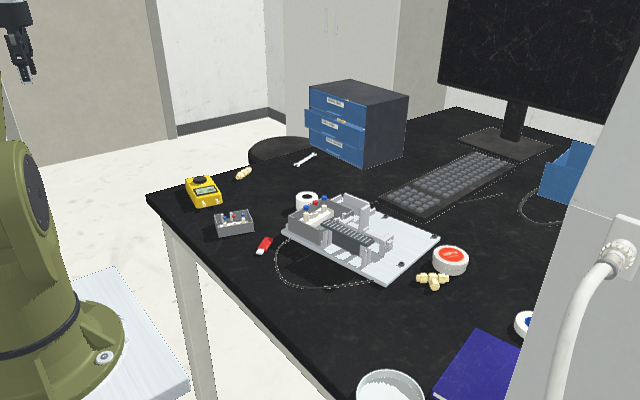

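The top view shows the station with plate corners at about (275,149), (388,131), (407,218) and (290,239), the tray on its left, and the press bar around (360,216). The scene view shows the same station at about (355,235), with a smaller look-alike tray at (233,222). I'll enlarge both.

```bash
python3 - <<'E'
import cv2
a=cv2.imread("pics/top0.png")[120:250,265:420]
cv2.imwrite("pics/topc.png",cv2.resize(a,None,fx=5,fy=4.6 and 5 if 0 else 4.6,interpolation=cv2.INTER_CUBIC) if 0 else cv2.resize(a[:120],None,fx=5,fy=5,interpolation=cv2.INTER_CUBIC))
a=cv2.imread("pics/scene0.png")[185:295,275:445]
cv2.imwrite("pics/scenec.png",cv2.resize(a,None,fx=4.5,fy=4.5,interpolation=cv2.INTER_CUBIC))
E
```

```text
(no output)
```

View pics/topc.png

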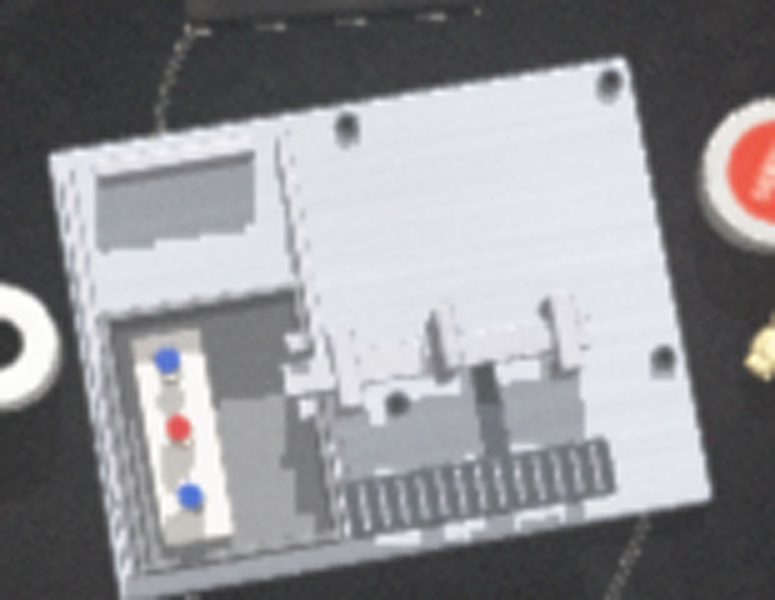

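View pics/scenec.png

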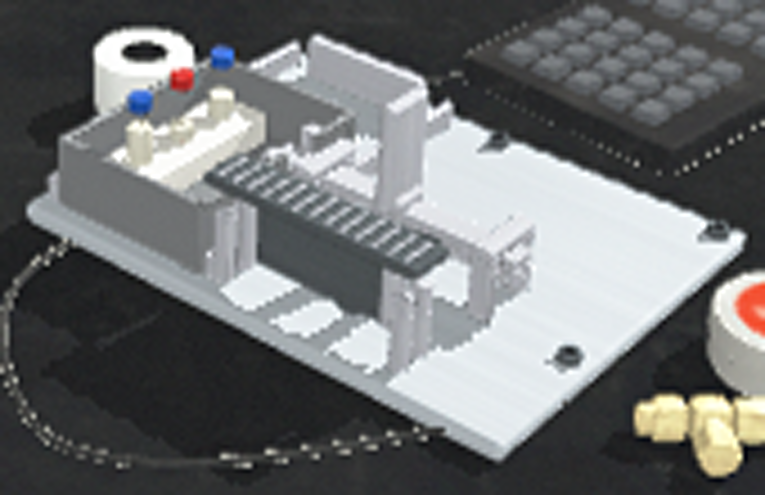

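The top crop shows the plate corners at (50,155), (625,58) and (711,496), and the press bar's right end at (605,438) and (614,492). The scene crop shows the bar corners at (447,243), (415,270), (232,152) and (205,178), and the blade top around (410,85). I'll fit the station pose from these.

```bash
cat > h.py <<'E'
import numpy as np
from scipy.spatial.transform import Rotation as R
from station import sensors, optics, ctrl
def proj(i,P):
    f=200/np.tan(np.radians(i['fovy']/2)); p=R.from_quat(i['rotation']).inv().apply(np.asarray(P)-i['origin'])
    return np.c_[i['cx']-f*p[:,0]/p[:,2], i['cy']+f*p[:,1]/p[:,2]]
def s2w(q,P):  # station mm -> world m
    P=np.atleast_2d(P)/1000.; return R.from_euler('z',q[2]).apply(P)+[q[0],q[1],0]
def goal(q,P,yaw=0):
    """move numbers from the present pose: TCP to station point P, tool y along station x (+yaw)"""
    s=sensors.read_state(); r=R.from_quat(s['ee_rot'])
    a=q[2]+yaw; y=np.array([np.cos(a),np.sin(a),0]); z=np.array([0,0,-1.]); x=np.cross(y,z)
    t=R.from_matrix(np.c_[x,y,z])
    print('t',s['t'],'now',s['tool_pos'],'F',s['ft_force'],'w',s['grip_width'])
    w=s2w(q,P)[0]
    print('goal',w,'shift',r.inv().apply(w-s['tool_pos'])/.25,'turn',np.degrees((r.inv()*t).as_rotvec())/60)
def w2s(q,p): return 1000*R.from_euler('z',-q[2]).apply(np.asarray(p)-[q[0],q[1],0])
E
python3 - <<'E'
from h import *
from scipy.optimize import least_squares
T=[((50,155),(100,130,10)),((625,58),(100,-130,10)),((711,496),(-100,-130,10)),((605,438),(-68,-80,64)),((614,492),(-92,-80,64))]
S=[((745,238),(100,-130,10)),((500,457),(-100,-130,10)),((447,243),(-68,-80,64)),((415,270),(-92,-80,64)),((232,152),(-68,30,64)),((205,178),(-92,30,64))]
it,is_=optics.camera_info('top'),optics.camera_info('scene')
tp=(np.array([a for a,_ in T])+.5)/5-.5+[265,120]; sp=(np.array([a for a,_ in S])+.5)/4.5-.5+[275,185]
def f(q,sep=0):
    e=[proj(it,s2w(q,[b for _,b in T]))-tp, proj(is_,s2w(q,[b for _,b in S]))-sp]
    return e[sep-1].ravel() if sep else np.vstack(e).ravel()
for k in(0,1,2):
    r=least_squares(f,[.5,0,.15],args=(k,)); print(k,r.x,np.degrees(r.x[2])); print(r.fun.reshape(-1,2).round(1).tolist())
    if k==0:
        q=r.x; np.save('q.npy',q)
for P in([-50,-3,160],[-80,-25,64],[-90,75,30]): goal(q,P)
E
```

```text
0 [ 0.56749451 -0.05337223  0.17626305] 10.099128768628931
[[-0.4, 0.0], [0.6, -0.3], [1.1, 1.0], [0.9, -0.4], [1.3, 0.4], [-0.0, -1.2], [-0.4, -2.4], [0.3, 0.6], [-0.5, 0.3], [0.7, -0.5], [-1.5, -1.4]]
1 [ 0.5679688  -0.05190067  0.17337783] 9.933817969781487
[[-1.0, -0.4], [0.1, -0.4], [0.3, 1.0], [0.1, -0.5], [0.5, 0.3]]
2 [ 0.56610437 -0.05541612  0.17604607] 10.08669689698342
[[0.4, -0.6], [-0.1, -1.4], [0.6, 1.3], [-0.2, 1.1], [0.9, 0.2], [-1.4, -0.7]]
t 0.15 now [0.15998398 0.62955182 0.23048084] F [-0.68173648  0.01819419  0.60263658] w 0.0853234558521564
goal [ 0.51879527 -0.06509334  0.16      ] shift [-2.0751559  -2.33924837  0.28559572] turn [-1.25692136e-03  8.79528442e-04  1.09412735e+00]
t 0.15 now [0.15998398 0.62955182 0.23048084] F [-0.68173648  0.01819419  0.60263658] w 0.0853234558521564
goal [ 0.49311783 -0.09201302  0.064     ] shift [-2.0020972  -2.46831693  0.66978804] turn [-1.25692136e-03  8.79528442e-04  1.09412735e+00]
t 0.15 now [0.15998398 0.62955182 0.23048084] F [-0.68173648  0.01819419  0.60263658] w 0.0853234558521564
goal [0.4657376  0.00468405 0.03      ] shift [-1.80070961 -2.12019386  0.80524788] turn [-1.25692136e-03  8.79528442e-04  1.09412735e+00]
```

>>> play_rows(moves=[[[-0.12, -0.06, 0, 0, 0, 0.07], [-0.24, -0.12, 0, 0, 0, 0.14], [-0.36, -0.18, 0, 0, 0, 0.21], [-0.48, -0.24, 0, 0, 0, 0.28], [-0.6, -0.3, 0, 0, 0, 0.35], [-0.72, -0.36, 0, 0, 0, 0.42], [-0.84, -0.42, 0, 0, 0, 0.49], [-0.94, -0.46, 0, 0, 0, 0.55], [-0.94, -0.46, 0, 0, 0, 0.55]]], gripper=0.07)

```text
t: 1.05
tool_pos: [0.3646, 0.4566, 0.2315]
ee_rot: [0.406, 0.914, -0.0, 0.001]
ft_force: [0.2, 0.3, 0.5]
grip_width: 0.0456
gripper_force: 0.0
```

```bash
python3 - <<'E'
from h import *
goal(np.load('q.npy'),[-50,-1,150])
E
```

```text
t 1.05 now [0.36464977 0.45657744 0.23148522] F [0.15975537 0.26736781 0.54410512] w 0.045586247710287374
goal [ 0.51844457 -0.06312433  0.15      ] shift [-1.95322924 -0.93922677  0.32995505] turn [0.00143507 0.00206134 0.53418433]
```

>>> play_rows(moves=[[[-0.12, -0.06, 0, 0, 0, 0.07], [-0.24, -0.12, 0, 0, 0, 0.14], [-0.36, -0.18, 0, 0, 0, 0.21], [-0.48, -0.24, 0, 0, 0, 0.28], [-0.6, -0.3, 0, 0, 0, 0.35], [-0.72, -0.36, 0, 0, 0, 0.42], [-0.84, -0.42, 0, 0, 0, 0.48], [-0.97, -0.47, 0, 0, 0, 0.534], [-0.97, -0.47, 0, 0, 0, 0.534]]])

```text
t: 1.95
tool_pos: [0.4402, 0.1968, 0.2317]
ee_rot: [0.642, 0.766, 0.0, 0.001]
ft_force: [0.1, 0.4, -0.3]
grip_width: 0.0459
gripper_force: 0.0
```

```bash
python3 - <<'E'
from h import *
goal(np.load('q.npy'),[-50,-1,150])
E
```

```text
t 1.95 now [0.44016239 0.19680068 0.23173068] F [ 0.07818011  0.40281327 -0.29416435] w 0.04594080475346256
goal [ 0.51844457 -0.06312433  0.15      ] shift [-1.07805898  0.12623704  0.32826399] turn [ 0.00105864  0.00106402 -0.0005636 ]
```

>>> play_rows(moves=[[[-0.12, 0.02, 0, 0, 0, 0], [-0.25, 0.04, 0, 0, 0, 0], [-0.38, 0.06, 0, 0, 0, 0], [-0.5, 0.08, 0, 0, 0, 0], [-0.62, 0.1, 0, 0, 0, 0], [-0.75, 0.12, 0, 0, 0, 0], [-0.88, 0.126, 0, 0, 0, 0], [-1, 0.126, 0.1, 0, 0, 0], [-1, 0.126, 0.2, 0, 0, 0], [-1, 0.126, 0.32, 0, 0, 0], [-1, 0.126, 0.32, 0, 0, 0], [-1, 0.126, 0.32, 0, 0, 0]]])

```text
t: 3.15
tool_pos: [0.5151, -0.037, 0.1516]
ee_rot: [0.638, 0.77, -0.0, -0.0]
ft_force: [-0.4, 0.2, 0.5]
grip_width: 0.0457
gripper_force: 0.0
```

```bash
python3 - <<'E'
from h import *
import cv2
q=np.load('q.npy')
goal(q,[-50,-1,110])
i=optics.camera_info('wrist'); im=optics.snapshot('wrist')[:,:,::-1].copy()
P=[[-68,-80,64],[-92,-80,64],[-92,30,64],[-68,30,64],[-34,-16,89],[-6,-16,89],[-34,-24,89],[-6,-24,89],[-20,-16,71],[-90,75,30],[100,-130,10],[-100,-130,10]]
for k,p in enumerate(proj(i,s2w(q,P))):
    cv2.drawMarker(im,tuple(int(round(v)) for v in p),(0,0,255),cv2.MARKER_CROSS,8,1); print(k,p.round())
cv2.imwrite('pics/w1.png',cv2.resize(im,(800,500)))
E
```

```text
t 3.15 now [ 0.51514262 -0.03695016  0.15158607] F [-0.44029033  0.17195667  0.49087685] w 0.04569613599046218
goal [ 0.51844457 -0.06312433  0.11      ] shift [-0.10531435 -0.00633529  0.16635809] turn [-6.37446742e-04  8.96881615e-05  9.88651307e-03]
0 [285. 338.]
1 [253. 338.]
2 [248. 196.]
3 [283. 196.]
4 [335. 277.]
5 [379. 277.]
6 [334. 288.]
7 [378. 288.]
8 [354. 264.]
9 [256. 124.]
10 [470. 349.]
11 [255. 347.]
```

View pics/w1.png

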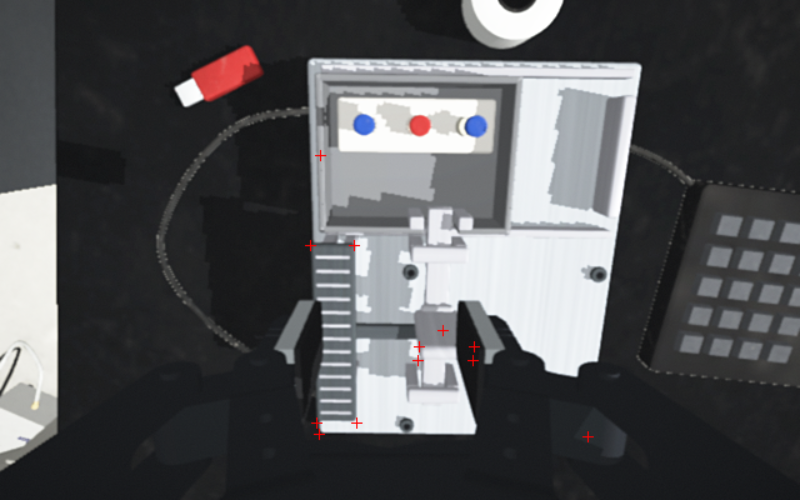

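The wrist view confirms the fit to about 2 mm: the bar spans px x 317–355, y 244–421, and the blade's left face is at about (437,328). Next I descend.

>>> play_rows(moves=[[[-0.03, 0, 0, 0, 0, 0.01], [-0.06, 0, 0.02, 0, 0, 0.01], [-0.097, 0, 0.06, 0, 0, 0.01], [-0.097, 0, 0.12, 0, 0, 0.01], [-0.097, 0, 0.18, 0, 0, 0.01], [-0.097, 0, 0.24, 0, 0, 0.01], [-0.097, 0, 0.3, 0, 0, 0.01], [-0.097, 0, 0.3, 0, 0, 0.01], [-0.097, 0, 0.3, 0, 0, 0.01]]])

```text
t: 4.1
tool_pos: [0.5196, -0.0608, 0.0759]
ee_rot: [0.642, 0.767, -0.0, -0.0]
ft_force: [1.2, -1.6, -0.1]
grip_width: 0.0456
gripper_force: 0.0
```

```bash
python3 - <<'E'
from h import *
q=np.load('q.npy')
goal(q,[-49,1,62]); print(w2s(q,sensors.read_state()['tool_pos']))
E
```

```text
t 4.1 now [ 0.51956733 -0.06081884  0.07591906] F [ 1.19457394 -1.55373566 -0.0830088 ] w 0.04564487619597203
goal [ 0.51907837 -0.06097996  0.062     ] shift [-0.00028163 -0.00199031  0.05567805] turn [-0.00082804  0.00016445  0.00015968]
[-48.49036437   1.07288984  75.91906226]
```

>>> play_rows(moves=[[[0, 0, 0.02, 0, 0, 0], [0, 0, 0.04, 0, 0, 0], [0, 0, 0.06, 0, 0, 0], [0, 0, 0.06, 0, 0, 0]]])

```text
t: 4.5
tool_pos: [0.5196, -0.0606, 0.0609]
ee_rot: [0.642, 0.767, -0.0, -0.0]
ft_force: [-0.9, 0.6, 1.7]
grip_width: 0.0459
gripper_force: 0.6
```

>>> play_rows(moves=[[[0, 0, 0.01, 0, 0, 0], [0, 0, 0.02, 0, 0, 0], [0, 0, 0.02, 0, 0, 0]]])

```text
t: 4.8
tool_pos: [0.5198, -0.0607, 0.0563]
ee_rot: [0.642, 0.767, 0.0, -0.0]
ft_force: [-0.4, 1.3, 3.7]
grip_width: 0.0462
gripper_force: 1.6
```

>>> play_rows(moves=[[[0, 0, 0.008, 0, 0, 0], [0, 0, 0.016, 0, 0, 0], [0, 0, 0.016, 0, 0, 0]]])

```text
t: 5.1
tool_pos: [0.5199, -0.0607, 0.0523]
ee_rot: [0.642, 0.767, 0.0, 0.0]
ft_force: [-0.6, 0.4, 5.6]
grip_width: 0.0454
gripper_force: 2.4
```

```bash
python3 - <<'E'
from h import *
import cv2
q=np.load('q.npy')
F=[];T=[]
for k in range(6):
    im=optics.snapshot(['wrist','scene'][k%2]); s=sensors.read_state(); F.append(s['ft_force']);T.append(s['moment'])
    if k==0: cw=im
print(np.mean(F,0),np.std(F,0),np.mean(T,0)); print(s['tool_pos'],w2s(q,s['tool_pos']))
c=cv2.resize(im[175:295,290:430,::-1],None,fx=4,fy=4,interpolation=cv2.INTER_CUBIC)
w=cv2.resize(cw[180:400,200:420,::-1],(480,480))
cv2.imwrite('pics/p2.png',cv2.resize(np.hstack([c,w[:480]]),None,fx=.75,fy=.75))
E
```

```text
[-1.09308243  0.61788428  4.52650684] [0.29166908 0.57800177 0.53346775] [ 0.11180789  0.38023709 -0.01025247]
[ 0.51984501 -0.06069947  0.05243123] [-48.19604861   1.14171176  52.43122743]
```

View pics/p2.png

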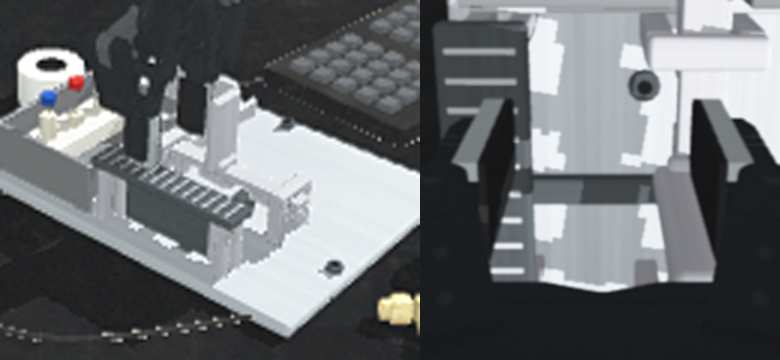

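The scene crop shows one finger on the press bar and the other just left of the thumbpiece. I'll press slightly deeper and then push.

>>> play_rows(moves=[[[0, 0, 0.006, 0, 0, 0], [0, 0, 0.007, 0, 0, 0], [-0.02, 0, 0.007, 0, 0, 0], [-0.04, 0, 0.007, 0, 0, 0], [-0.06, 0, 0.007, 0, 0, 0], [-0.08, 0, 0.007, 0, 0, 0], [-0.08, 0, 0.007, 0, 0, 0]]])

```text
t: 6.1
tool_pos: [0.5242, -0.0776, 0.0516]
ee_rot: [0.642, 0.767, 0.002, -0.001]
ft_force: [-2.1, 7.0, 12.0]
grip_width: 0.0459
gripper_force: 6.0
```

```bash
python3 - <<'E'
from h import *
q=np.load('q.npy')
F=[]
for k in range(4):
    optics.snapshot('wrist'); s=sensors.read_state(); F.append(s['ft_force'])
print(np.mean(F,0),w2s(q,s['tool_pos']))
E
```

```text
[-1.69667318  6.52474506 11.47434479] [-46.84598131 -16.18157591  51.60628171]
```

>>> play_rows(moves=[[[0, 0, -0.003, 0, 0, 0], [-0.02, 0, -0.003, 0, 0, 0], [-0.04, 0, -0.003, 0, 0, 0], [-0.06, 0, -0.003, 0, 0, 0], [-0.08, 0, -0.003, 0, 0, 0], [-0.08, 0, -0.003, 0, 0, 0]]])

```text
t: 6.9
tool_pos: [0.5278, -0.0989, 0.0517]
ee_rot: [0.642, 0.767, 0.001, 0.0]
ft_force: [0.6, 4.1, 6.1]
grip_width: 0.0455
gripper_force: 3.1
```

```bash
python3 - <<'E'
from h import *
import cv2
q=np.load('q.npy')
F=[]
for k in range(4):
    im=optics.snapshot('scene'); s=sensors.read_state(); F.append(s['ft_force'])
print(np.mean(F,0),w2s(q,s['tool_pos']))
c=cv2.resize(im[175:295,290:430,::-1],None,fx=4,fy=4,interpolation=cv2.INTER_CUBIC)
cv2.imwrite('pics/p3.png',c)
E
```

```text
[0.18037711 3.69095112 5.73721526] [-47.10094487 -37.80964775  51.75084364]
```

View pics/p3.png

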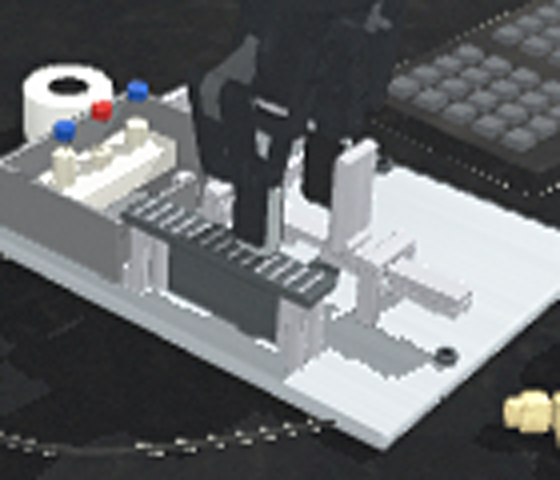

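The bolt is moving; its right end now sticks out past the right bridge at about (465,300). I'll push on to the hard stop.

>>> play_rows(moves=[[[-0.01, 0, 0, 0, 0, 0], [-0.02, 0, 0, 0, 0, 0], [-0.03, 0, 0, 0, 0, 0], [-0.03, 0, 0, 0, 0, 0]]])

```text
t: 7.5
tool_pos: [0.5289, -0.1057, 0.0517]
ee_rot: [0.642, 0.767, 0.001, -0.0]
ft_force: [-0.6, 4.0, 5.3]
grip_width: 0.0455
gripper_force: 3.5
```

>>> play_rows(moves=[[[-0.008, 0, 0, 0, 0, 0], [-0.016, 0, 0, 0, 0, 0], [-0.016, 0, 0, 0, 0, 0]]])

```text
t: 7.8
tool_pos: [0.529, -0.1062, 0.0517]
ee_rot: [0.641, 0.768, 0.002, -0.003]
ft_force: [-3.0, 12.0, 9.7]
grip_width: 0.0456
gripper_force: 6.8
```

Hard stop reached: the force jumped to 12 N with no further motion. I'll let the catch up while still holding the bolt drawn, then rise clear.

>>> play_rows(moves=[[[0.006, 0, -0.015, 0, 0, 0], [0.006, 0, -0.03, 0, 0, 0], [0.006, 0, -0.05, 0, 0, 0], [0.02, 0, -0.07, 0, 0, 0], [0.04, 0, -0.1, 0, 0, 0], [0.04, 0, -0.2, 0, 0, 0], [0.04, 0, -0.3, 0, 0, 0], [0.04, 0, -0.3, 0, 0, 0]]])

```text
t: 8.6
tool_pos: [0.5297, -0.1025, 0.13]
ee_rot: [0.642, 0.766, 0.002, 0.003]
ft_force: [0.8, -0.6, 0.2]
grip_width: 0.0455
gripper_force: 0.0
```

```bash
python3 - <<'E'
from h import *
import cv2
q=np.load('q.npy')
im=optics.snapshot('scene')
cv2.imwrite('pics/p4.png',cv2.resize(im[175:295,290:430,::-1],None,fx=4.5,fy=4.5,interpolation=cv2.INTER_CUBIC))
s=sensors.read_state();print(w2s(q,s['tool_pos']),s['ft_force'])
goal(q,[-125,75,126])
E
```

```text
[-46.91717261 -41.18390226 128.24750038] [0.24810101 0.15418342 0.14525772]
t 8.65 now [ 0.52852595 -0.10214504  0.1282475 ] F [0.24810101 0.15418342 0.14525772] w 0.04591580011934551
goal [ 0.43127989 -0.00145327  0.126     ] shift [ 0.46465368 -0.31249917  0.00721627] turn [ 0.00420447  0.00081827 -0.00027164]
```

View pics/p4.png

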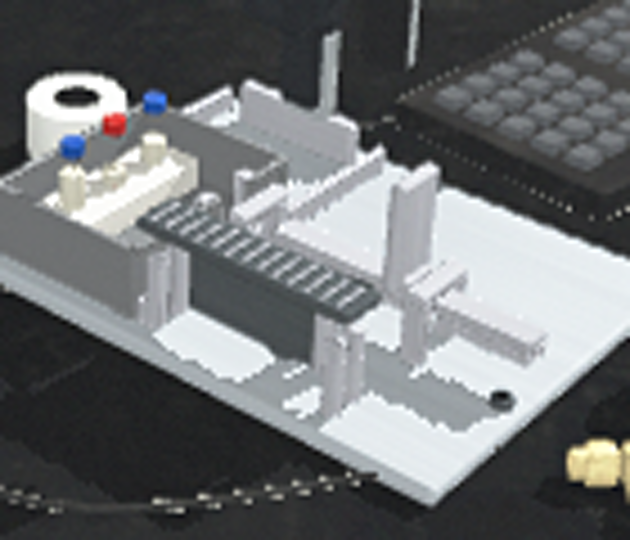

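The bolt is drawn, with the blade now next to the right bridge at about (410,225). I'll measure the bar height by image registration against the start picture while the tool moves on.

```bash
python3 - <<'E'
from h import *
import cv2
a=cv2.cvtColor(cv2.imread('pics/scene0.png'),6)
b=cv2.cvtColor(optics.snapshot('scene'),cv2.COLOR_RGB2GRAY)
p=cv2.cvtColor(cv2.resize(cv2.imread('pics/p3.png'),(140,120),interpolation=cv2.INTER_AREA),6); pp=a.copy(); pp[175:295,290:430]=p
def m(x,y,w,h):
    up=lambda i:cv2.resize(i,None,fx=8,fy=8,interpolation=cv2.INTER_CUBIC)
    t=up(a[y:y+h,x:x+w])
    for n,i in(('now',b),('pressed',pp)):
        r=cv2.matchTemplate(up(i[y-8:y+h+8,x-8:x+w+8]),t,cv2.TM_CCOEFF_NORMED); _,v,_,l=cv2.minMaxLoc(r); print(n,l[0]/8-8,l[1]/8-8,round(v,2))
m(355,227,24,24); m(362,232,16,16); m(385,250,60,45)
q=np.load('q.npy');print(np.diff(proj(optics.camera_info('scene'),s2w(q,[[-68,-80,64],[-68,-80,59],[-68,-80,54]])),axis=0))
E
```

```text
now -0.125 0.0 0.92
pressed -0.375 4.75 0.7
now 0.0 0.0 0.95
pressed -0.375 4.625 0.68
now 0.0 0.0 0.98
pressed 0.0 0.0 0.98
[[-0.20250732  2.34690438]
 [-0.20124157  2.33223524]]
```

>>> play_rows(moves=[[[0.05, -0.05, 0, 0, 0, 0], [0.12, -0.1, 0, 0, 0, 0], [0.19, -0.15, 0, 0, 0, 0], [0.26, -0.2, 0, 0, 0, 0], [0.33, -0.25, 0, 0, 0, 0], [0.4, -0.3, 0, 0, 0, 0], [0.46, -0.32, 0, 0, 0, 0], [0.46, -0.32, 0, 0, 0, 0], [0.46, -0.32, 0, 0, 0, 0]]], gripper=-1)

```text
t: 9.6
tool_pos: [0.428, -0.0029, 0.1258]
ee_rot: [0.642, 0.767, -0.0, 0.0]
ft_force: [0.1, -0.0, 0.4]
grip_width: 0.0
gripper_force: 0.0
```

The catch is fully up: 0 px shift now, against 4.7 px when pressed. Next I lower the closed fingers in front of the tray.

>>> play_rows(moves=[[[0, 0, 0.06, 0, 0, 0], [0, 0, 0.12, 0, 0, 0], [0, 0, 0.18, 0, 0, 0], [0, 0, 0.24, 0, 0, 0], [0, 0, 0.3, 0, 0, 0], [0, 0, 0.36, 0, 0, 0], [0, 0, 0.388, 0, 0, 0], [0, 0, 0.388, 0, 0, 0]]])

```text
t: 10.4
tool_pos: [0.4276, -0.0036, 0.0284]
ee_rot: [0.643, 0.766, -0.001, -0.0]
ft_force: [-0.2, 0.3, 0.0]
grip_width: -0.0
gripper_force: 0.0
```

```bash
python3 - <<'E'
from h import *
q=np.load('q.npy')
goal(q,[-105,75,28]);print(w2s(q,sensors.read_state()['tool_pos']))
E
```

```text
t 10.4 now [ 0.42755013 -0.00355018  0.02838758] F [-0.22553873  0.27483949  0.03339252] w -3.506963764255588e-05
goal [0.45097001 0.00205377 0.028     ] shift [0.00575726 0.09615527 0.00132144] turn [-0.00220775  0.00110134 -0.00113195]
[-129.03967601   73.58959411   28.38758059]
```

>>> play_rows(moves=[[[0.005, 0.04, 0, 0, 0, 0], [0.005, 0.08, 0, 0, 0, 0], [0.005, 0.1, 0, 0, 0, 0], [0.005, 0.12, 0, 0, 0, 0], [0.005, 0.14, 0, 0, 0, 0], [0.005, 0.16, 0, 0, 0, 0], [0.005, 0.18, 0, 0, 0, 0], [0.005, 0.2, 0, 0, 0, 0], [0.005, 0.22, 0, 0, 0, 0], [0.005, 0.24, 0, 0, 0, 0], [0.005, 0.26, 0, 0, 0, 0]]])

```text
t: 11.5
tool_pos: [0.4923, 0.0103, 0.0293]
ee_rot: [0.642, 0.767, 0.0, -0.0]
ft_force: [-0.7, 0.1, 0.5]
grip_width: -0.0
gripper_force: 0.9
```

>>> play_rows(moves=[[[0, 0.015, 0, 0, 0, 0], [0, 0.03, 0, 0, 0, 0], [0, 0.045, 0, 0, 0, 0], [0, 0.06, 0, 0, 0, 0], [0, 0.06, 0, 0, 0, 0]]])

```text
t: 12.0
tool_pos: [0.5076, 0.013, 0.0294]
ee_rot: [0.642, 0.767, 0.0, 0.001]
ft_force: [0.4, -0.3, 0.2]
grip_width: -0.0002
gripper_force: 0.0
```

>>> play_rows(moves=[[[0, 0.01, 0, 0, 0, 0], [0, 0.02, 0, 0, 0, 0], [0, 0.02, 0, 0, 0, 0]]])

```text
t: 12.3
tool_pos: [0.512, 0.0138, 0.0293]
ee_rot: [0.642, 0.767, 0.0, 0.0]
ft_force: [-0.3, 0.6, -0.2]
grip_width: 0.0
gripper_force: 0.1
```

```bash
python3 - <<'E'
from h import *
q=np.load('q.npy')
print(w2s(q,sensors.read_state()['tool_pos']))
E
```

```text
[-42.85666025  75.87802083  29.32256114]
```

>>> play_rows(moves=[[[0, 0.01, 0, 0, 0, 0], [0, 0.02, 0, 0, 0, 0], [0, 0.02, 0, 0, 0, 0]]])

```text
t: 12.6
tool_pos: [0.5123, 0.0139, 0.0285]
ee_rot: [0.642, 0.767, -0.003, -0.004]
ft_force: [-12.1, -2.0, 8.5]
grip_width: -0.0001
gripper_force: 5.8
```

```bash
python3 - <<'E'
from h import *
import cv2
q=np.load('q.npy')
im=optics.snapshot('top')
cv2.imwrite('pics/p5.png',cv2.resize(im[120:250,265:420,::-1],None,fx=4.5,fy=4.5,interpolation=cv2.INTER_CUBIC))
s=sensors.read_state();print(w2s(q,s['tool_pos']),s['ft_force'])
E
```

```text
[-42.52232962  75.88558924  28.4787422 ] [-11.32834399  -1.07782614   7.93134077]
```

View pics/p5.png

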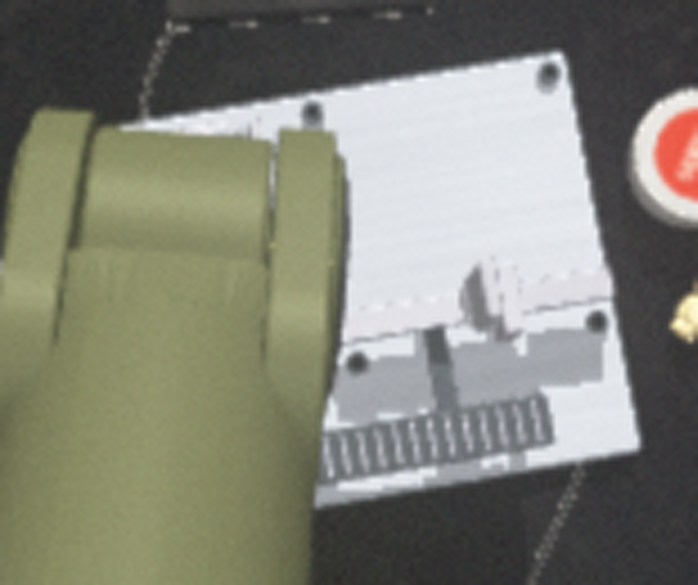

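The arm hides the tray, but the bolt is still drawn (right end at about (610,285)) and an 11 N stop was reached at the expected place. I'll back off, rise and check.

>>> play_rows(moves=[[[0, -0.03, 0, 0, 0, 0], [0, -0.08, 0, 0, 0, 0], [0, -0.16, 0, 0, 0, 0], [0, -0.24, 0, 0, 0, 0], [0, -0.3, 0, 0, 0, 0], [0, -0.32, -0.1, 0, 0, 0], [0, -0.32, -0.25, 0, 0, 0], [0, -0.32, -0.4, 0, 0, 0], [0, -0.32, -0.6, 0, 0, 0], [0, -0.32, -0.7, 0, 0, 0], [0, -0.32, -0.7, 0, 0, 0]]])

```text
t: 13.75
tool_pos: [0.4403, 0.0008, 0.2085]
ee_rot: [0.642, 0.767, 0.004, 0.002]
ft_force: [-0.4, -0.2, 0.8]
grip_width: -0.0002
gripper_force: 0.0
```

```bash
python3 - <<'E'
from h import *
import cv2
q=np.load('q.npy')
s=sensors.read_state();print(s['t'],s['tool_pos'],s['ft_force'])
im=optics.snapshot('scene')[165:295,275:445,::-1]
cv2.imwrite('pics/p6.png',cv2.resize(im,None,fx=4.5,fy=4.5,interpolation=cv2.INTER_CUBIC))
i=optics.camera_info('scene')
P=[[-30,32,45],[-30,118,45],[80,32,45],[80,118,45]]
print(((proj(i,s2w(q,P))-[275,165]+.5)*4.5).round())
E
```

```text
13.75 [0.4402674  0.00079999 0.20847753] [-0.42903007 -0.16598908  0.83590177]
[[287. 243.]
 [143. 179.]
 [431. 155.]
 [291. 101.]]
```

View pics/p6.png

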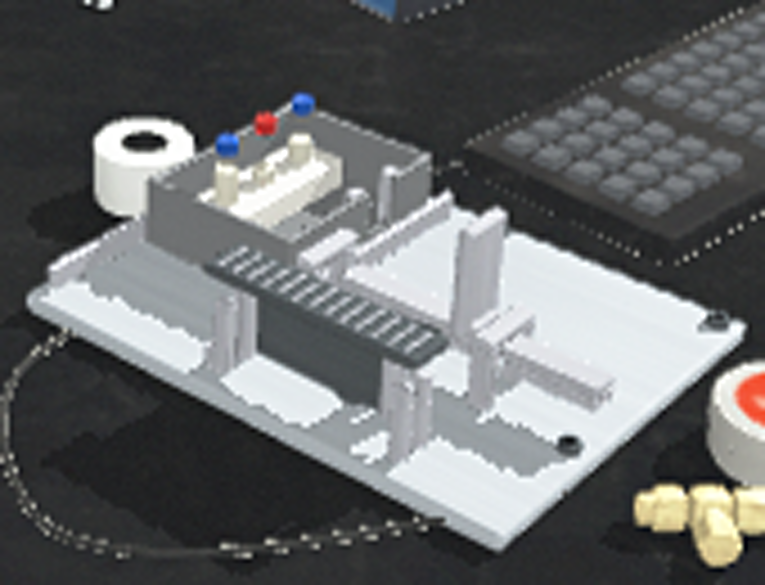

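The tray corners at (430,155) and (148,180) match the rear-stop prediction. The bar is up with its corner at (447,333), as at the start, and the bolt is drawn. The spool, tin and tee have not moved.

```bash
python3 -c "
from station import ctrl;print(ctrl.finish_job())"
```

```text
the job is handed in; nothing more can be done
None
```

The job is handed in at about 14 s of robot time: bolt fully drawn and locked open by the catch, tray at the rear stop, tin, tee and spool left where they were.

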